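Spent battery through the sprung flap of the recycling box

ROBOT

A 6-joint arm with a two-finger parallel gripper is mounted at the origin on the work surface. World frame = base frame: x ahead of the robot, y to its left, z up, the work surface at z = 0. Lengths are in m, angles in rad, forces in N, time in s.
With the tool pointing down it reaches from about 0.375 to 0.9 m from the base axis. Payload 3.1 kg.
Tool frame: the origin (TCP) lies between the finger pads; the fingertips stand 11 mm ahead of it and the grasp point (between the pads) lies 8 mm behind it; z points along the fingers, y is the direction in which the jaws open and shut (so a half turn about z gives the same grasp; the last joint's range is limited). The gripper opens to 87 mm and grips with 3 to 60 N. Pads are 19 mm wide; open, the fingers measure 117 mm over their backs; the gripper's body (75 mm by 190 mm) begins 51 mm behind the grasp point.
Start: joints at [0.954, 0.527, 1.433, -0, 1.181, -0.178], TCP at [0.265, 0.566, 0.234] pointing down, gripper open.
Joint ranges: [-3.08, 3.08], [-0.75, 2.2], [0.22, 2.44], [-1.43, 4.57], [0, 2.65], [-2.85, 2.85]. Speed limits (rad/s): [2.79, 2.79, 3.14, 3.14, 3.14, 3.14].

INTERFACE

Orientations are given as a unit quaternion [x, y, z, w].
In Python, from plant import * gives the robot as it stands.
- The arm moves only by the tool send_rows, never from a script. Its argument "deltas" is a list of rows, each a list of 7 numbers: the shift along the tool's x, y, z scaled (see below), then the turn, a rotation vector about the tool's x, y, z scaled (see below), then the opening in per cent of the stroke, from 0 (shut) to 100 (fully open). A call has 1 to 8 rows; each row shifts and turns the commanded pose from where the row before left it, along the tool's axes as they then stand; what a row does not reach is not made up. The controller multiplies each number of a shift by 5 cm and each number of a turn by 0.12 rad. A row lasts 1/8 s, in which the tool goes at most 62.5 mm and 10.7 degrees, less where a joint would pass 70% of its speed; a pose out of reach is approached as far as the arm can. A call with a number of a shift or a turn outside -1 to 1 is refused whole. A call with a gripper value outside its range is refused whole. The fingers move at their own pace and stop on an object; the grip force is fixed at half the most. Time passes only in rows, so rows that do not move let the fingers close. It gives the time, the measured TCP pose, the force and the opening at its end, in the units of the state.
- get_obs(): the state, without advancing time (a new reading comes with each control period).
- grab_frame(name): name is "scene" or "side" or "wrist"; returns (picture, depth): 480x640x3 uint8, blue, green, red; 480x640 float32, m along the optical axis (not along the pixel's ray), 0 where there is no reading.
- get_calibration(name): a dict with "K" (3x3 intrinsics, pixels), "eye" and "orientation" of the camera in the world. Camera axes: x right, y down, z forward; pixel columns grow to the right and rows downward; lengths in m; the calibration is good to about 2 mm. A picture is of the moment at which its call begins: read the wrist's pose just before it. get_calibration takes no time and is no camera call; for the wrist camera it gives the pose at the moment of the call.
- sign_off(): hands the job in, once; it reports no verdict.
The state is a dict: "time": time; "joint_positions": joint angles; "qd": joint speeds; "joint_efforts": joint torques, N m; "tcp_pos": TCP position; "eef_rot": TCP orientation; "contact_force": force on the tool from outside, world axes, zero at the start; "torque": the same for the moment, N m; "opening": finger opening in m.
Only numpy, scipy, OpenCV 4.12 (cv2) and the standard library are available. Lean on these libraries where they do the work, as an engineer would, in place of code of your own. Each camera call takes 0.05 s, during which the arm holds its last target.

TASK

The red battery standing on the worktop is flat: put it in the grey battery recycling box. Push the box's orange sprung flap down with it and keep hold until the battery is right past the flap, then let it go inside and draw back so that the flap springs shut. Leave the green battery, which is fresh, standing where it is.

Things in the scene. Friction and masses are not known exactly. Their poses are not given: they have to be found in the camera images.
- spent_center (a point): Centre of the flat battery: a RED upright cylinder 33 mm in diameter, 61 mm high (3 mm of it a steel button on top), 140 g, best held by its upper half; the point lies on its axis 30.5 mm above its foot, z up. Once its foot is 70 mm (centre 40 mm) below the box's top it is past the flap and drops when let go; fingers opened to 60 mm free it and the flap leans on them until they are lifted out.
- fresh_center (a point): Centre of the fresh battery, GREEN, otherwise the same size and shape; stands at least 90 mm (centre to centre) from the red one. Must stay where it is.
- mouth (a point): Centre of the 66 mm (x) by 130 mm (y) opening in the top of the fixed grey box, level with its top, 165 mm above the worktop. x points to the flap's hinge (steel rod along the +x edge), y along the hinge, z up. Box: 160 (x) by 200 (y) by 165 mm, walls and top 5 mm, floor 6 mm, hollow; its centre is 20 mm to -x of this point. Only fingers closing along y have room to open beside the battery.
- flap (a joint): Angle in rad of the orange flap (63 mm from hinge to free edge, 126 mm wide) in the opening: 0 shut, level; up to 1.5 as it swings down inside about its +x edge. A spring (0.07 N m shut, 0.11 open) shuts it: 2 to 5 N pushes it open, the battery's weight alone does not. The battery goes in at the middle or up to 8 mm to -x of it; the free edge slides up its side once its foot is about 62 mm down.
Not all that is in view belongs to the job. Of the things that look like the part that bears spent_center, the largest one is meant.

How it is judged:
On the way:
1. the red battery, still held in the fingers, has pushed the flap open and its centre is at least 25 mm below the box's top inside the opening (value of joint flap above 0.8 rad and z of spent_center in the frame of mouth below -0.025 m and horizontal distance between spent_center and mouth below 0.055 m and contact force between the fingers and spent above 0.5 N), for 0.1 s.
At the end, for the whole second after the job is handed in: The red battery lies or stands at rest inside the box, its centre at least 85 mm below the box's top; the flap is shut (within 0.15 rad); the green battery is within 30 mm of where it stood (z of spent_center in the frame of mouth below -0.085 m and x of spent_center in the frame of mouth between -0.1 and 0.06 m and y of spent_center in the frame of mouth between -0.1 and 0.1 m and value of joint flap below 0.15 rad and linear speed of spent below 0.05 m/s and distance of fresh_center from where it was at the start of the episode below 0.03 m); the robot touches nothing.
It fails at once if the green battery is knocked over or shifted by more than 40 mm (distance of fresh_center from where it was at the start of the episode above 0.04 m).
It also fails if it takes over 40 s, if anything falls off the work surface, if the arm or the gripper's body presses on something with over 40 N, if the wrist force passes 120 N, or if a joint passes its speed limit or range.

## Working session

There is one attempt and no reset: what is moved stays moved. The work goes in short steps, Python scripts to look and compute and a tool call to move; the robot and the scene stay as the last step left them, time stands still between calls to the robot, and variables do not carry over. Pictures are saved under pics/ and viewed, and the job is handed in when it is done.

Besides the shell and the picture viewer there is one more tool, called after "Call:" as name(argument=value, ...) on one line, values as JSON. send_rows: Moves the arm, as the interface text tells. Its arguments: {"type":"object","properties":{"deltas":{"type":"array","items":{"type":"array","items":{"type":"number"}}}},"required":["deltas"]}

```bash
mkdir -p pics; ls; python3 - <<'E'
from plant import *
import cv2,numpy as np
print(get_obs())
for n in ("scene","side","wrist"):
    c=get_calibration(n); print(n,c)
    im,d=grab_frame(n); cv2.imwrite(f"pics/{n}0.png",im); np.savez(f"pics/{n}0.npz",im=im,d=d,K=c["K"],eye=c["eye"],q=c["orientation"])
E
```

```text
pics
{'time': 0.0, 'joint_positions': array([ 9.53481454e-01,  5.28474710e-01,  1.43393923e+00,  2.46940781e-05,
        1.18140528e+00, -1.78478683e-01]), 'qd': array([ 1.24526693e-04, -9.60391740e-06,  1.20788455e-03,  4.08890782e-04,
       -1.10185189e-04, -8.75934458e-04]), 'joint_efforts': array([ 3.98034877e-05, -4.40052259e+01, -1.76591152e+01,  6.33121398e-02,
        5.80669334e-02, -1.50777123e-04]), 'tcp_pos': array([0.26507838, 0.56519374, 0.23255463]), 'eef_rot': array([ 2.17666159e-01,  9.76022645e-01, -1.02188925e-03, -4.41901708e-04]), 'contact_force': array([-0.22685177,  0.84816157,  0.0255401 ]), 'torque': array([ 0.06085844,  0.0361281 , -0.03677521]), 'opening': 0.08699041109869166}
scene {'K': array([[488.18731994,   0.        , 311.29883659],
       [  0.        , 488.18731994, 240.54729699],
       [  0.        ,   0.        ,   1.        ]]), 'eye': array([0.88226801, 0.69005116, 0.64087977]), 'orientation': array([ 0.2122532 ,  0.85446857, -0.46013083, -0.11450614])}
side {'K': array([[461.44031106,   0.        , 316.94105785],
       [  0.        , 461.44031106, 238.49210989],
       [  0.        ,   0.        ,   1.        ]]), 'eye': array([ 0.27205   , -0.47500574,  0.53884051]), 'orientation': array([ 0.87478814, -0.19597982,  0.09933629, -0.43182163])}
wrist {'K': array([[400.07750653,   0.        , 320.51814907],
       [  0.        , 400.07750653, 238.04241809],
       [  0.        ,   0.        ,   1.        ]]), 'eye': array([0.20586503, 0.59410942, 0.38395667]), 'orientation': array([0.83727169, 0.53291852, 0.0640906 , 0.10424186])}
```

View pics/scene0.png

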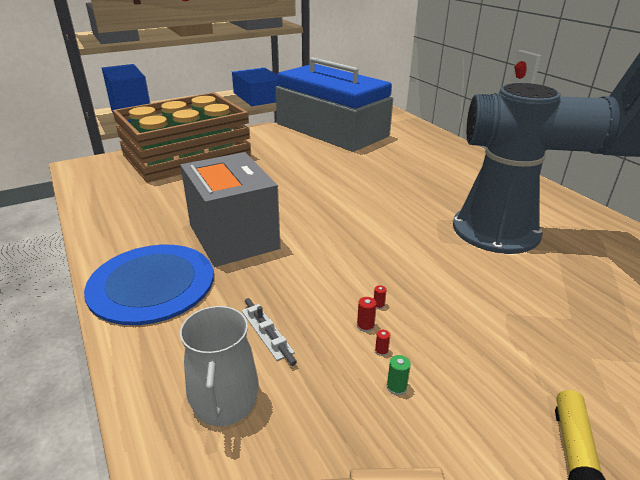

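View pics/side0.png

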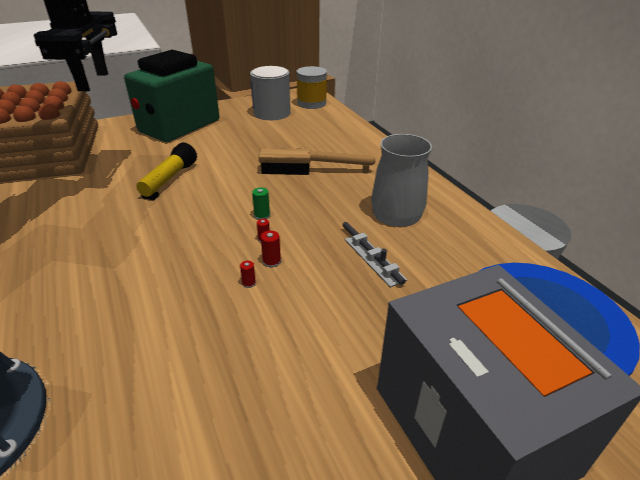

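View pics/wrist0.png

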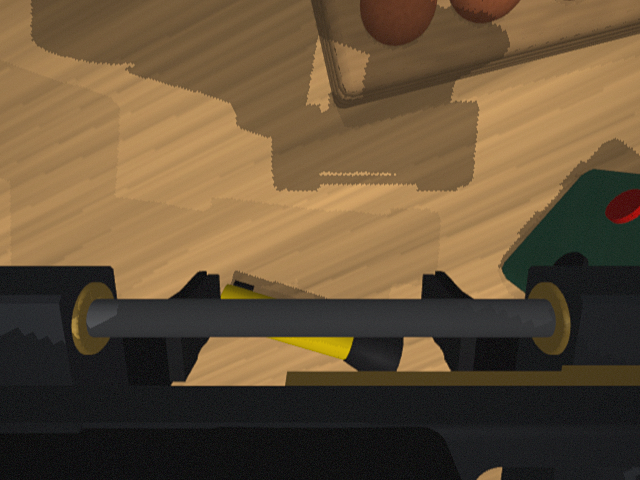

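The scene view shows the large red battery at about (367,313), with small red decoys at (380,296) and (383,341). Green is at (399,373) and the orange flap at (219,177). In the side view the same things are at (271,248), (248,273), (263,229), (261,202) and (525,340).

```bash
cat > h.py <<'E'
import cv2,numpy as np
from scipy.spatial.transform import Rotation as R
def load(n):
    z=np.load(f"pics/{n}.npz"); return z["im"],z["d"],z["K"],z["eye"],R.from_quat(z["q"]).as_matrix()
def ray(uv,K,Rm):
    uv=np.atleast_2d(uv).astype(float); return np.c_[(uv-[K[0,2],K[1,2]])/[K[0,0],K[1,1]],np.ones(len(uv))]@Rm.T
def plane(uv,c,z):
    _,_,K,e,Rm=c; r=ray(uv,K,Rm); return e+r*((z-e[2])/r[:,2])[:,None]
def tri(a,ca,b,cb):
    ra=ray(a,ca[2],ca[4])[0];rb=ray(b,cb[2],cb[4])[0];ra/=np.linalg.norm(ra);rb/=np.linalg.norm(rb)
    s=np.linalg.lstsq(np.c_[ra,-rb],cb[3]-ca[3],rcond=None)[0]
    p,q=ca[3]+s[0]*ra,cb[3]+s[1]*rb; return (p+q)/2,np.linalg.norm(p-q)
def cloud(m,c):
    v,u=np.nonzero(m&(c[1]>0)); return c[3]+ray(np.c_[u,v],c[2],c[4])*c[1][v,u][:,None]
def masks(im):
    h=cv2.cvtColor(im,cv2.COLOR_BGR2HSV).astype(int);H,S,V=h[...,0],h[...,1],h[...,2]
    return dict(red=((H<4)|(H>174))&(S>170)&(V>60),green=(H>55)&(H<80)&(S>150)&(V>60),orange=(H>=5)&(H<13)&(S>215)&(V>150))
def blobs(m,amin=60):
    n,l,s,c=cv2.connectedComponentsWithStats(m.astype(np.uint8)); return [(l==i,s[i],c[i]) for i in range(1,n) if s[i,4]>amin]
E
python3 - <<'E'
from h import *
np.set_printoptions(precision=4,suppress=True)
for n in("scene0","side0"):
    c=load(n)
    for k,m in masks(c[0]).items():
        for b,s,ce in blobs(m):
            P=cloud(b,c); 
            zt=np.percentile(P[:,2],98)
            T=P[P[:,2]>zt-.004]
            print(n,k,s,ce.round(1),"med",np.median(P,0),"z",np.percentile(P[:,2],[2,98]),"top",(T.min(0)+T.max(0))[:2]/2, np.ptp(T,axis=0)[:2])
            if k=="orange":
                r=cv2.minAreaRect(np.argwhere(b)[:,::-1].astype(np.float32))
                ct=max(cv2.findContours(b.astype(np.uint8),0,2)[0],key=cv2.contourArea)
                ap=cv2.approxPolyDP(ct,4,True)[:,0]; print(ap); print(plane(ap,c,.165))
E
```

```text
scene0 red [515  61  11  18 146] [520.   69.4] med [-0.4106 -0.3736  0.2543] z [0.2292 0.2739] top [-0.4125 -0.378 ] [0.0159 0.0207]
scene0 red [357 286  29  44 664] [369.9 308.2] med [0.4752 0.1406 0.0382] z [0.0075 0.0598] top [0.4743 0.138 ] [0.0329 0.0316]
scene0 red [376 330  14  24 261] [382.1 341.9] med [0.4894 0.2102 0.0306] z [0.006  0.0435] top [0.4848 0.2044] [0.0228 0.0234]
scene0 green [387 356  23  37 371] [397.6 374.4] med [0.5158 0.2886 0.0412] z [0.007  0.0603] top [0.5085 0.2824] [0.0289 0.0303]
side0 red [257 219  23  46 676] [268.7 243.2] med [0.4726 0.1254 0.0391] z [0.0073 0.0589] top [0.4723 0.1346] [0.031  0.0318]
side0 red [241 261  14  25 277] [247.6 273.5] med [0.4153 0.0896 0.0283] z [0.0047 0.0422] top [0.4167 0.0965] [0.0207 0.0219]
side0 green [253 188  15   8  86] [260.1 192. ] med [0.5068 0.2754 0.0578] z [0.0557 0.0592] top [0.5069 0.2789] [0.0299 0.0301]
side0 orange [ 459  291  133  104 5626] [524.8 342.1] med [ 0.6036 -0.2845  0.1634] z [0.162  0.1648] top [ 0.6054 -0.2753] [0.0667 0.1275]
[[459 306]
 [543 394]
 [591 372]
 [502 291]]
[[ 0.5742 -0.214   0.165 ]
 [ 0.5714 -0.3375  0.165 ]
 [ 0.6328 -0.3394  0.165 ]
 [ 0.6353 -0.2161  0.165 ]]
```

```bash
python3 - <<'E'
import cv2
for n,x,y in(("scene0",330,260),("side0",210,170)):
    im=cv2.imread(f"pics/{n}.png")[y:y+140,x:x+110]; cv2.imwrite(f"pics/{n}c.png",cv2.resize(im,None,fx=4,fy=4,interpolation=0))
E
```

```text
(no output)
```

View pics/scene0c.png

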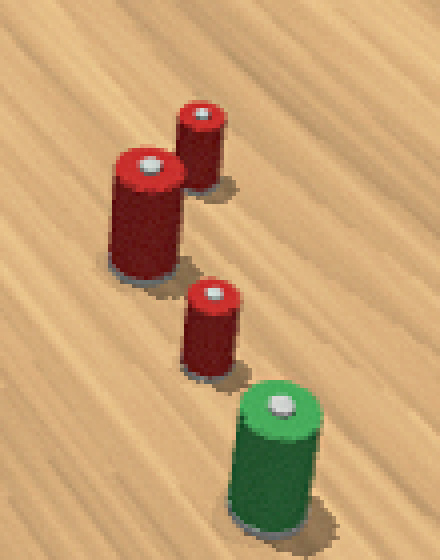

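View pics/side0c.png

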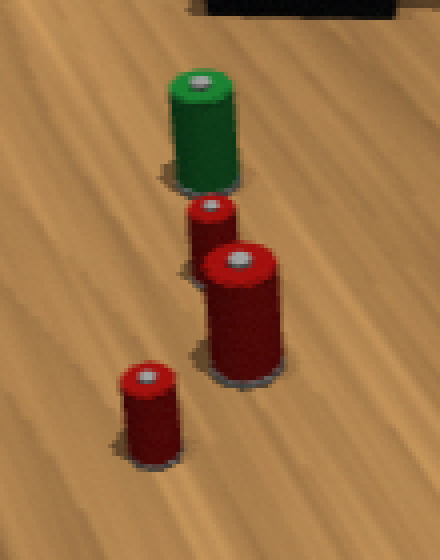

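```bash
python3 - <<'E'
from h import *
np.set_printoptions(precision=4,suppress=True)
a,b=load("scene0"),load("side0")
for n,p,q in(("big",(367.3,301),(269.7,234.8)),("smA",(380.3,288.3),(246.8,264)),("smB",(383.3,333),(262.5,221.3)),("green",(400.3,361.3),(260,190.3))):
    print(n,*tri(p,a,q,b),plane(p,a,.061),plane(q,b,.061))
hsv=cv2.cvtColor(a[0],cv2.COLOR_BGR2HSV);print(hsv[177,219])
m=np.zeros(hsv.shape[:2],bool);m[150:200,180:260]=True
m&=(hsv[...,0]<16)&(hsv[...,1]>190)&(hsv[...,2]>140)
bl=max(blobs(m),key=lambda t:t[1][4]);print(bl[1:],np.median(cloud(bl[0],a),0))
ct=max(cv2.findContours(bl[0].astype(np.uint8),0,2)[0],key=cv2.contourArea)
ap=cv2.approxPolyDP(ct,3,True)[:,0];print(ap,plane(ap,a,.165)); 
s=np.array([[459,306],[543,394],[591,372],[502,291]])
for u in ap:
    best=min((tri(u,a,v,b)+(v,) for v in s),key=lambda t:t[1]);print(u,*best)
E
```

```text
big [0.4731 0.135  0.0594] 0.0009039475978727476 [[0.4738 0.1367 0.061 ]] [[0.4728 0.1327 0.061 ]]
smA [0.4176 0.0983 0.0417] 0.001185232453939213 [[0.432  0.1175 0.061 ]] [[0.4124 0.0757 0.061 ]]
smB [0.4831 0.2024 0.0418] 0.0010154386625226832 [[0.4954 0.2181 0.061 ]] [[0.4754 0.1759 0.061 ]]
green [0.5076 0.281  0.0593] 0.0013805976486506821 [[0.508  0.2824 0.061 ]] [[0.5073 0.2778 0.061 ]]
[ 12 186 237]Traceback (most recent call last):
  File "<stdin>", line 9, in <module>
ValueError: max() iterable argument is empty
```

```bash
python3 - <<'E'
from h import *
np.set_printoptions(precision=4,suppress=True)
a,b=load("scene0"),load("side0")
def q(c,roi,smin):
    hsv=cv2.cvtColor(c[0],cv2.COLOR_BGR2HSV).astype(int)
    m=np.zeros(hsv.shape[:2],bool);m[roi[0]:roi[1],roi[2]:roi[3]]=True
    m&=(hsv[...,0]<16)&(hsv[...,1]>smin)&(hsv[...,2]>120)
    bl=max(blobs(m),key=lambda t:t[1][4])
    ct=max(cv2.findContours(bl[0].astype(np.uint8),0,2)[0],key=cv2.contourArea)
    P=cloud(bl[0],c);print("depth z",np.median(P[:,2]),"minarea",cv2.minAreaRect((plane(ct[:,0],c,.165)[:,:2]*1000).astype(np.float32)))
    return cv2.approxPolyDP(ct,3,True)[:,0]
A=q(a,(150,200,180,260),165);B=q(b,(270,420,430,620),170)
print(A,B)
for u in A:
    print(u,plane(u,a,.165),*min((tri(u,a,v,b)+(v,) for v in B),key=lambda t:np.linalg.norm(t[0]-plane(u,a,.165)[0])))
im=a[0][130:280,160:300];cv2.imwrite("pics/boxc.png",cv2.resize(im,None,fx=4,fy=4,interpolation=0))
E
```

```text
depth z 0.16452825762862955 minarea ((605.6224365234375, -273.99920654296875), (124.484130859375, 63.15799331665039), 88.43122100830078)
depth z 0.16341219527928263 minarea ((603.2068481445312, -276.4312438964844), (125.97310638427734, 63.43210220336914), 88.94906616210938)
[[197 168]
 [213 190]
 [240 184]
 [223 164]] [[458 306]
 [543 394]
 [591 372]
 [501 290]]
[197 168] [[ 0.6341 -0.3364  0.165 ]] [ 0.6336 -0.3389  0.164 ] 0.00033745502399500516 [591 372]
[213 190] [[ 0.6364 -0.215   0.165 ]] [ 0.6361 -0.2143  0.165 ] 0.0010693788490815513 [501 290]
[240 184] [[ 0.5762 -0.2146  0.165 ]] [ 0.5751 -0.2136  0.1646] 0.0030075913088071157 [458 306]
[223 164] [[ 0.5742 -0.3294  0.165 ]] [ 0.5728 -0.3363  0.1623] 0.0014226912647387557 [543 394]
```

View pics/boxc.png

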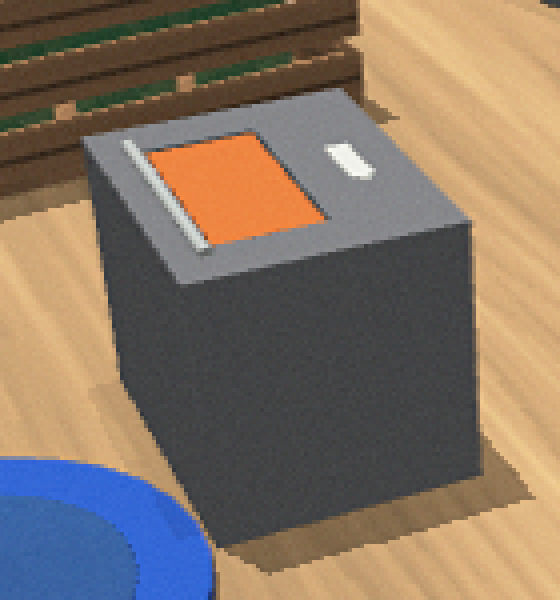

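```bash
cat >> h.py <<'E'
def need(o,target,yang):
    # shift in tool axes (units of 5cm) and z turn (units .12) from measured pose, jaw y axis to world angle yang deg
    M=R.from_quat(o["eef_rot"]).as_matrix()
    ya=np.degrees(np.arctan2(M[1,1],M[0,1])); d=(yang-ya+180)%360-180
    x=np.array([np.sin(np.radians(yang)),-np.cos(np.radians(yang)),0])  # unused if turn pending
    t=np.array([-np.sin(np.radians(yang)),np.cos(np.radians(yang)),0])*0
    G=np.c_[[-np.sin(np.radians(yang)),np.cos(np.radians(yang)),0],[np.cos(np.radians(yang)),np.sin(np.radians(yang)),0],[0,0,-1]]
    Rd=R.from_matrix(M.T@np.c_[np.cross(G[:,1],[0,0,-1]),G[:,1],[0,0,-1]]).as_rotvec()
    print("t",o["time"],"tcp",np.round(o["tcp_pos"],4),"yang",round(ya,2),"open",round(o["opening"],4),"F",np.round(o["contact_force"],2))
    print("shift units now-axes",np.round(M.T@(np.array(target)-o["tcp_pos"])/.05,3),"turn units",np.round(Rd/.12,3))
E
python3 - <<'E'
from h import *
from plant import *
need(get_obs(),[.473,.1348,.16],-33)
a=load("scene0"); d=cloud((lambda m:(m.__setitem__((slice(310,420),slice(185,250)),True),m)[1])(np.zeros((480,640),bool)),a)
d=d[d[:,2]>.03];print("mug",d.min(0),d.max(0))
E
```

```text
t 0.15 tcp [0.2652 0.5654 0.2328] yang 64.86 open 0.0869 F [ 0.87  0.56 -0.5 ]
shift units now-axes [-7.422 -6.027  1.463] turn units [-1.2000e-02  1.0000e-02  1.4233e+01]
mug [0.71766122 0.12031769 0.0301884 ] [0.82093834 0.25658167 0.15684477]
```

Call:
send_rows(deltas=[[0,0,0,0,0,1,100],[0,0,0,0,0,1,100],[0,0,0,0,0,1,100],[0,0,0,0,0,1,100],[0,0,0,0,0,1,100],[0,0,0,0,0,1,100],[0,0,0,0,0,1,100],[0,0,0,0,0,1,100]])

```text
time: 1.15
tcp_pos: [0.2653, 0.5655, 0.2331]
eef_rot: [0.645, 0.764, -0.0, 0.0]
contact_force: [0.5, 0.5, -0.5]
opening: 0.0867
```

Call:
send_rows(deltas=[[0,0,0,0,0,1,100],[0,0,0,0,0,1,100],[0,0,0,0,0,1,100],[0,0,0,0,0,1,100],[0,0,0,0,0,1,100],[0,0,0,0,0,1,100],[0,0,0,0,0,0.25,100],[0,0,0,0,0,0,100]])

```text
time: 2.15
tcp_pos: [0.2654, 0.5657, 0.2333]
eef_rot: [0.879, 0.477, -0.0, 0.0]
contact_force: [-0.1, -0.7, -0.5]
opening: 0.087
```

```bash
python3 - <<'E'
from h import *
from plant import *
need(get_obs(),[.473,.1348,.17],-33)
E
```

```text
t 2.15 tcp [0.2654 0.5657 0.2333] yang -33.04 open 0.087 F [-0.05 -0.74 -0.46]
shift units now-axes [-4.959  8.179  1.269] turn units [-0.     0.004 -0.006]
```

Call:
send_rows(deltas=[[-0.45,0.75,0.1,0,0,0,100],[-0.45,0.75,0.1,0,0,0,100],[-0.45,0.75,0.1,0,0,0,100],[-0.45,0.75,0.1,0,0,0,100],[-0.45,0.75,0.1,0,0,0,100],[-0.45,0.75,0.1,0,0,0,100],[-0.45,0.75,0.1,0,0,0,100],[-0.45,0.75,0.1,0,0,0,100]])

```text
time: 3.15
tcp_pos: [0.4191, 0.2499, 0.1936]
eef_rot: [0.879, 0.477, 0.0, 0.0]
contact_force: [-0.2, 0.0, 0.6]
opening: 0.087
```

Call:
send_rows(deltas=[[-0.45,0.75,0.1,0,0,0,100],[-0.45,0.75,0.1,0,0,0,100],[-0.46,0.68,0.1,0,0,0,100],[0,0,0,0,0,0,100],[0,0,0,0,0,0,100]])

```text
time: 3.78
tcp_pos: [0.4722, 0.1349, 0.1786]
eef_rot: [0.879, 0.476, -0.0, -0.0]
contact_force: [-0.2, 0.4, 0.6]
opening: 0.0869
```

```bash
python3 - <<'E'
from h import *
from plant import *
o=get_obs();need(o,[.473,.1348,.037],-33)
c=get_calibration("wrist");im,d=grab_frame("wrist");cv2.imwrite("pics/w1.png",im);np.savez("pics/w1.npz",im=im,d=d,K=c["K"],eye=c["eye"],q=c["orientation"])
E
```

```text
t 3.775 tcp [0.4722 0.1349 0.1786] yang -33.12 open 0.0869 F [-0.22  0.37  0.55]
shift units now-axes [0.008 0.016 2.831] turn units [-0.006 -0.    -0.017]
```

View pics/w1.png

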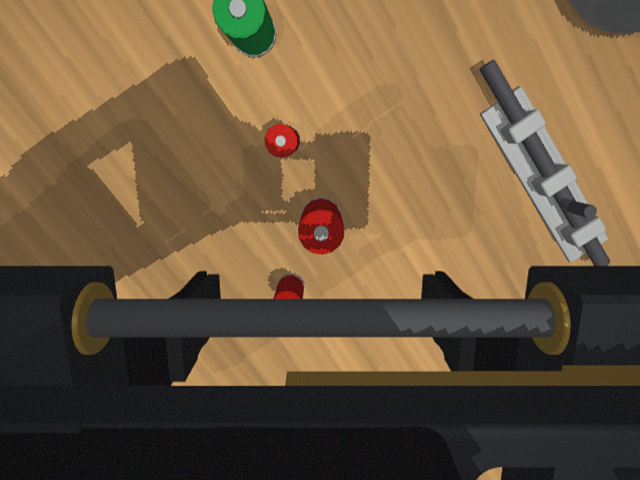

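The wrist view shows the big red battery's button at (321,233), a small red at (281,140), part of the other at (288,288), and green at (238,8). I'll use it as a third view.

```bash
python3 - <<'E'
from h import *
w,a,b=load("w1"),load("scene0"),load("side0")
print(plane((321,233),w,.06),tri((321,233),w,(367.3,301),a),tri((321,233),w,(269.7,234.8),b))
E
```

```text
[[0.47368777 0.13640798 0.06      ]] (array([0.47377358, 0.13663535, 0.06097403]), np.float64(0.00010321646048477685)) (array([0.47366226, 0.13602724, 0.05842727]), np.float64(0.00038016795554174734))
```

Call:
send_rows(deltas=[[0.03,0.01,0.4,0,0,0,100],[0,0,0.5,0,0,0,100],[0,0,0.5,0,0,0,100],[0,0,0.5,0,0,0,100],[0,0,0.5,0,0,0,100],[0,0,0.4,0,0,0,100],[0,0,0.03,0,0,0,100],[0,0,0,0,0,0,100]])

```text
time: 4.82
tcp_pos: [0.4738, 0.1364, 0.0375]
eef_rot: [0.879, 0.477, 0.0, 0.0]
contact_force: [-0.5, 0.1, 0.1]
opening: 0.0867
```

Call:
send_rows(deltas=[[0,0,0,0,0,0,0],[0,0,0,0,0,0,0],[0,0,0,0,0,0,0],[0,0,0,0,0,0,0],[0,0,0,0,0,0,0],[0,0,0,0,0,0,0]])

```text
time: 5.58
tcp_pos: [0.4738, 0.1356, 0.037]
eef_rot: [0.879, 0.476, -0.0, -0.0]
contact_force: [-0.3, -0.1, 0.5]
opening: 0.035
```

Call:
send_rows(deltas=[[0,0,0,0,0,0,0],[0,0,-0.3,0,0,0,0],[0,0,-0.6,0,0,0,0],[0,0,-0.8,0,0,0,0],[0,0,-0.8,0,0,0,0],[0,0,-0.8,0,0,0,0],[0,0,-0.7,0,0,0,0],[0,0,-0.2,0,0,0,0]])

```text
time: 6.58
tcp_pos: [0.4747, 0.1357, 0.2498]
eef_rot: [0.879, 0.476, 0.002, 0.001]
contact_force: [0.3, -0.0, -1.2]
opening: 0.0324
```

Call:
send_rows(deltas=[[0,0,0,0,0,1,0],[0,0,0,0,0,1,0],[0,0,0,0,0,1,0],[0,0,0,0,0,1,0],[0,0,0,0,0,1,0],[0,0,0,0,0,1,0],[0,0,0,0,0,1,0],[0,0,0,0,0,1,0]])

```text
time: 7.58
tcp_pos: [0.4726, 0.1355, 0.2459]
eef_rot: [1.0, 0.014, -0.002, 0.0]
contact_force: [-0.3, 0.1, -1.6]
opening: 0.0322
```

Call:
send_rows(deltas=[[0,0,0,0,0,0.46,0],[0,0,0,0,0,0,0]])

```text
time: 7.82
tcp_pos: [0.4729, 0.1355, 0.2461]
eef_rot: [1.0, -0.011, -0.001, 0.0]
contact_force: [-0.2, 0.6, -1.4]
opening: 0.0324
```

```bash
python3 - <<'E'
from h import *
from plant import *
need(get_obs(),[.600,-.2757,.240],-91.15)
for n in("scene","wrist"):
    c=get_calibration(n);im,d=grab_frame(n);cv2.imwrite(f"pics/{n}2.png",im);np.savez(f"pics/{n}2.npz",im=im,d=d,K=c["K"],eye=c["eye"],q=c["orientation"])
E
```

```text
t 7.825 tcp [0.4729 0.1355 0.2461] yang -91.25 open 0.0324 F [-0.21  0.63 -1.41]
shift units now-axes [2.722 8.167 0.117] turn units [ 0.002  0.021 -0.014]
```

View pics/scene2.png

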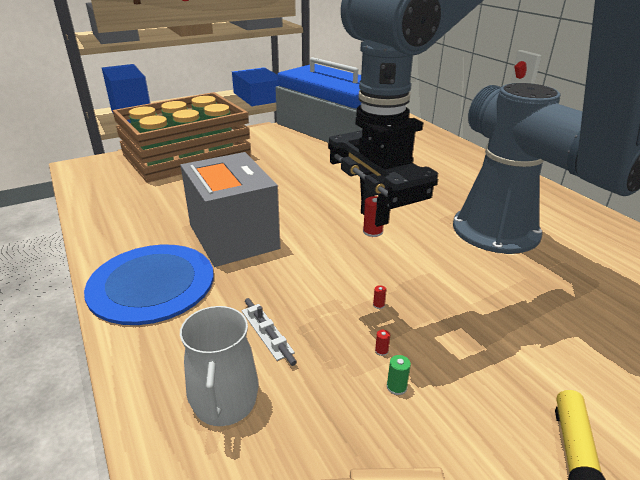

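The battery is held at (373,217), and the small reds and green are where they were. Next I carry it over the box.

Call:
send_rows(deltas=[[0.11,0.34,0,0,0,0,0],[0.23,0.68,0,0,0,0,0],[0.23,0.68,0,0,0,0,0],[0.23,0.68,0,0,0,0,0],[0.23,0.68,0,0,0,0,0],[0.23,0.68,0,0,0,0,0],[0.23,0.68,0,0,0,0,0],[0.23,0.68,0,0,0,0,0]])

```text
time: 8.93
tcp_pos: [0.5541, -0.1238, 0.2469]
eef_rot: [1.0, -0.011, -0.0, 0.0]
contact_force: [0.9, 0.0, -0.0]
opening: 0.0322
```

Call:
send_rows(deltas=[[0.23,0.68,0,0,0,0,0],[0.23,0.68,0,0,0,0,0],[0.23,0.68,0,0,0,0,0],[0.23,0.68,0,0,0,0,0],[0.1,0.34,0,0,0,0,0],[0,0,0,0,0,0,0],[0,0,0,0,0,0,0]])

```text
time: 9.8
tcp_pos: [0.6009, -0.2741, 0.2468]
eef_rot: [1.0, -0.011, -0.001, -0.001]
contact_force: [0.1, 0.2, -0.6]
opening: 0.0323
```

```bash
python3 - <<'E'
from h import *
from plant import *
need(get_obs(),[.600,-.2757,.240],-91.15)
for n in("scene","side"):
    c=get_calibration(n);im,d=grab_frame(n);cv2.imwrite(f"pics/{n}3.png",im);np.savez(f"pics/{n}3.npz",im=im,d=d,K=c["K"],eye=c["eye"],q=c["orientation"])
need(get_obs(),[.600,-.2757,.240],-91.15)
E
```

```text
t 9.8 tcp [ 0.6009 -0.2741  0.2468] yang -91.25 open 0.0323 F [ 0.07  0.17 -0.64]
shift units now-axes [-0.018  0.032  0.135] turn units [-0.012  0.011 -0.014]
t 9.9 tcp [ 0.6012 -0.2738  0.2471] yang -91.2 open 0.032 F [ 0.1  -0.26 -1.08]
shift units now-axes [-0.024  0.038  0.142] turn units [-0.007  0.006 -0.007]
```

View pics/side3.png

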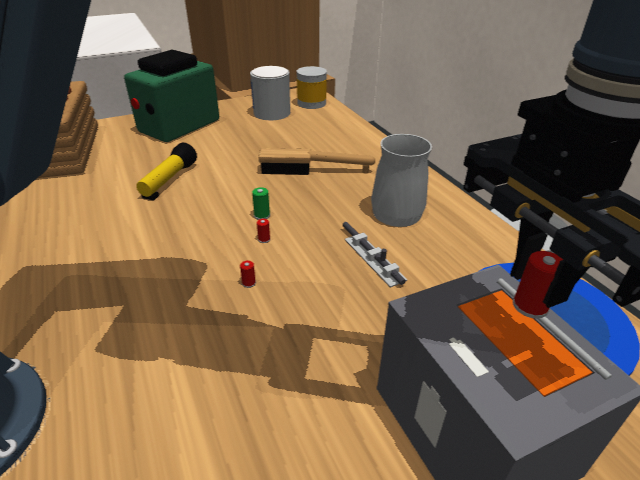

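View pics/scene3.png

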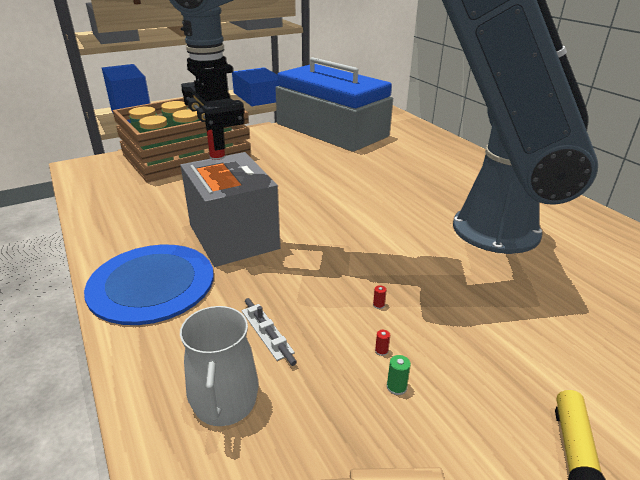

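The battery is over the flap, at (538,283) in the side view and (216,143) in the scene view. Now I check its pose against the flap.

```bash
python3 - <<'E'
from h import *
np.set_printoptions(precision=4,suppress=True)
for n,roi in(("side3",(245,320,505,570)),("scene3",(115,162,200,232))):
    c=load(n);m=np.zeros((480,640),bool);m[roi[0]:roi[1],roi[2]:roi[3]]=True
    h=cv2.cvtColor(c[0],cv2.COLOR_BGR2HSV).astype(int);m&=((h[...,0]<4)|(h[...,0]>174))&(h[...,1]>170)&(h[...,2]>50)
    P=cloud(m,c);z=P[:,2];print(n,len(P),"z",np.percentile(z,[1,99]))
    for lo,hi in((.20,.225),(.225,.25)):
        Q=P[(z>lo)&(z<hi)][:,:2]
        if len(Q)>8:
            s=np.linalg.lstsq(np.c_[2*Q,np.ones(len(Q))],(Q**2).sum(1),rcond=None)[0]
            from scipy.optimize import least_squares
            f=least_squares(lambda p:np.hypot(*(Q-p).T)-.0165,Q.mean(0)+(Q.mean(0)-c[3][:2])/np.linalg.norm(Q.mean(0)-c[3][:2])*.01,loss="soft_l1",f_scale=.001)
            print(lo,len(Q),f.x)
E
```

```text
side3 1743 z [0.2158 0.2691]
0.2 267 [ 0.6016 -0.2744]
0.225 595 [ 0.6016 -0.2748]
scene3 211 z [0.2149 0.2693]
0.2 59 [ 0.6013 -0.2752]
0.225 87 [ 0.6014 -0.2745]
```

Call:
send_rows(deltas=[[-0.03,0.02,0.2,0,0,0,0],[0,0,0.3,0,0,0,0],[0,0,0.3,0,0,0,0],[0,0,0.2,0,0,0,0],[0,0,0.2,0,0,0,0],[0,0,0.2,0,0,0,0],[0,0,0.2,0,0,0,0]])

```text
time: 10.78
tcp_pos: [0.5997, -0.2766, 0.1666]
eef_rot: [1.0, -0.011, -0.0, 0.0]
contact_force: [-1.6, 0.2, 2.1]
opening: 0.0322
```

Call:
send_rows(deltas=[[0,0,0.2,0,0,0,0],[0,0,0.2,0,0,0,0],[0,0,0.2,0,0,0,0],[0,0,0.2,0,0,0,0],[0,0,0,0,0,0,0],[0,0,0,0,0,0,0],[0,0,0,0,0,0,0]])

```text
time: 11.65
tcp_pos: [0.5999, -0.2761, 0.127]
eef_rot: [1.0, -0.011, -0.0, -0.0]
contact_force: [-2.0, -0.0, -2.6]
opening: 0.0325
```

```bash
python3 - <<'E'
from h import *
from plant import *
need(get_obs(),[.600,-.2757,.127],-91.15)
for n in("side",):
    c=get_calibration(n);im,d=grab_frame(n);cv2.imwrite(f"pics/{n}4.png",im);np.savez(f"pics/{n}4.npz",im=im,d=d,K=c["K"],eye=c["eye"],q=c["orientation"])
cv2.imwrite("pics/side4c.png",cv2.resize(im[180:440,400:640],None,fx=2.3,fy=2.3))
E
```

```text
t 11.65 tcp [ 0.5999 -0.2761  0.127 ] yang -91.28 open 0.0325 F [-1.99 -0.   -2.57]
shift units now-axes [ 0.002 -0.009  0.001] turn units [-0.003  0.004 -0.019]
```

View pics/side4c.png

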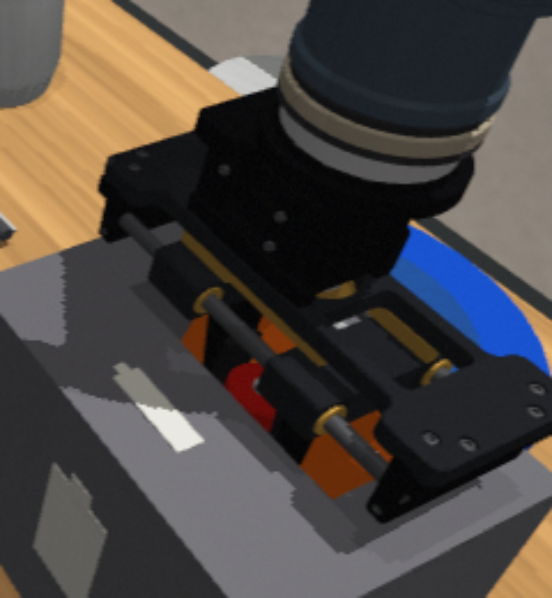

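The flap is open behind the red battery, which is still in the fingers. Its foot is about 75 mm below the top, so I release to 60 mm.

Call:
send_rows(deltas=[[0,0,0,0,0,0,69],[0,0,0,0,0,0,69],[0,0,0,0,0,0,69],[0,0,0,0,0,0,69],[0,0,0,0,0,0,69],[0,0,0,0,0,0,69]])

```text
time: 12.45
tcp_pos: [0.6003, -0.2765, 0.1272]
eef_rot: [1.0, -0.011, 0.0, 0.0]
contact_force: [-1.6, -0.5, 1.0]
opening: 0.0595
```

```bash
python3 - <<'E'
from h import *
from plant import *
need(get_obs(),[.600,-.2757,.127],-91.15)
im,d=grab_frame("side");cv2.imwrite("pics/side5c.png",cv2.resize(im[180:440,400:640],None,fx=2.3,fy=2.3))
E
```

```text
t 12.45 tcp [ 0.6003 -0.2765  0.1272] yang -91.29 open 0.0595 F [-1.57 -0.53  1.03]
shift units now-axes [-0.006 -0.015  0.004] turn units [ 0.002 -0.004 -0.02 ]
```

View pics/side5c.png

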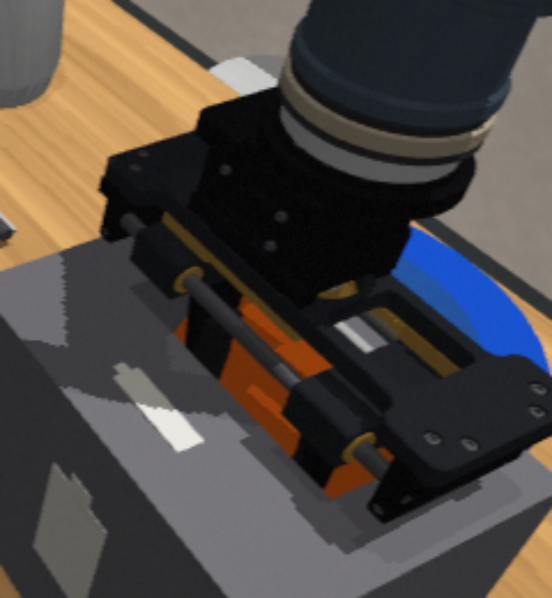

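The battery has dropped out of sight and the flap leans on the fingers. I lift out straight up.

Call:
send_rows(deltas=[[0,0,-0.3,0,0,0,69],[0,0,-0.5,0,0,0,69],[0,0,-0.5,0,0,0,69],[0,0,-0.5,0,0,0,69],[0,0,-0.5,0,0,0,69],[0,0,-0.5,0,0,0,69],[0,0,-0.3,0,0,0,69],[0,0,0,0,0,0,69]])

```text
time: 13.5
tcp_pos: [0.601, -0.2766, 0.2838]
eef_rot: [1.0, -0.011, 0.002, 0.001]
contact_force: [0.7, 0.2, 0.4]
opening: 0.0598
```

Call:
send_rows(deltas=[[-0.4,-0.4,0,0,0,0,69],[-0.6,-0.6,0,0,0,0,69],[-0.6,-0.6,0,0,0,0,69],[-0.4,-0.4,0,0,0,0,69],[0,0,0,0,0,0,69],[0,0,0,0,0,0,69],[0,0,0,0,0,0,69],[0,0,0,0,0,0,69]])

```text
time: 14.5
tcp_pos: [0.5029, -0.1748, 0.2817]
eef_rot: [1.0, -0.012, -0.0, 0.0]
contact_force: [0.3, 0.8, -0.4]
opening: 0.06
```

```bash
python3 - <<'E'
from h import *
from plant import *
need(get_obs(),[.600,-.2757,.127],-91.15)
for n in("scene","side"):
    c=get_calibration(n);im,d=grab_frame(n);cv2.imwrite(f"pics/{n}6.png",im);np.savez(f"pics/{n}6.npz",im=im,d=d,K=c["K"],eye=c["eye"],q=c["orientation"])
np.set_printoptions(precision=4,suppress=True)
c=load("side6");hs=cv2.cvtColor(c[0],cv2.COLOR_BGR2HSV).astype(int);m=np.zeros((480,640),bool);m[270:420,430:620]=True
m&=(hs[...,0]<16)&(hs[...,1]>170)&(hs[...,2]>50);P=cloud(m,c);print("flap z",np.percentile(P[:,2],[1,50,99]),len(P))
for n in("side0","side6","scene0","scene6"):
    c=load(n);
    for k in("red","green"):
        for b,s,ce in blobs(masks(c[0])[k]):print(n,k,s,ce.round(1))
E
```

```text
t 14.5 tcp [ 0.5029 -0.1748  0.2817] yang -91.32 open 0.06 F [ 0.3   0.78 -0.39]
shift units now-axes [1.988 1.973 3.095] turn units [ 0.     0.    -0.024]
flap z [0.1615 0.1634 0.165 ] 5823
side0 red [257 219  23  46 676] [268.7 243.2]
side0 red [241 261  14  25 277] [247.6 273.5]
side0 green [253 188  15   8  86] [260.1 192. ]
side6 red [131  98   8  11  65] [134.8 102.9]
side6 red [257 219  13  23 224] [263.2 230.1]
side6 red [241 261  14  25 277] [247.5 273.6]
side6 green [253 188  16  30 393] [260.8 202.8]
scene0 red [515  61  11  18 146] [520.   69.4]
scene0 red [357 286  29  44 664] [369.9 308.2]
scene0 red [376 330  14  24 261] [382.1 341.9]
scene0 green [387 356  23  37 371] [397.6 374.4]
scene6 red [374 286  12  21 202] [379.1 296.3]
scene6 red [376 330  14  24 259] [382.  341.9]
scene6 green [387 356  23  37 327] [397.6 373.9]
```

View pics/side6.png

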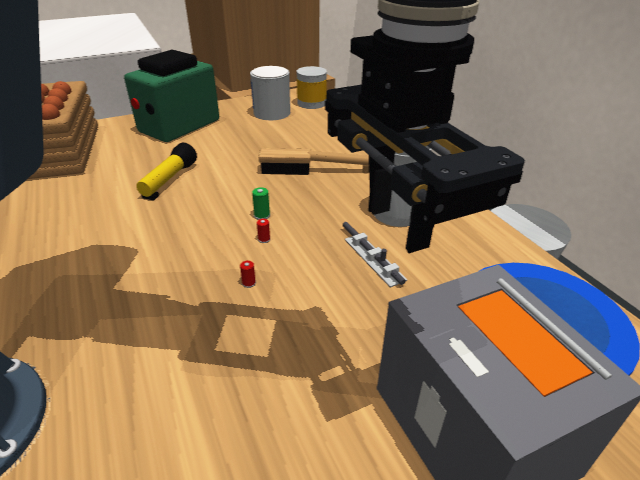

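View pics/scene6.png

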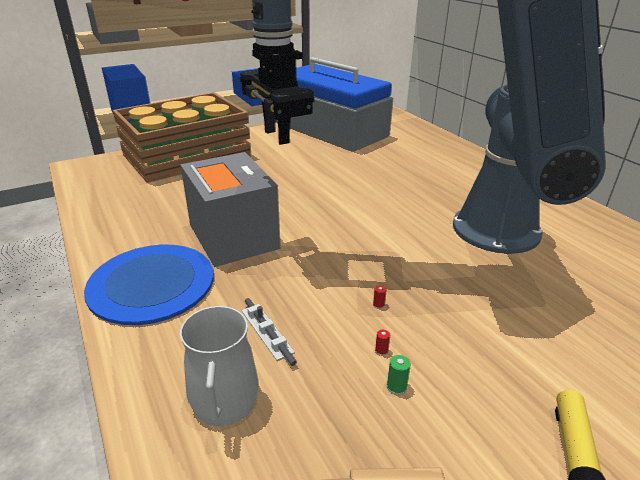

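The flap is shut and level at (525,340) in the side view. Green and the small reds have not moved, the big red battery is gone from view, and the gripper is empty and clear of everything. I'm handing the job in.

```bash
python3 -c "
from plant import *
print(sign_off())"
```

```text
the job is handed in; nothing more can be done
None
```

The red battery is in the recycling box and the job is handed in, at about 14.6 s on the robot's clock. I gripped it with the jaws angled between the two small red decoys. I pushed the flap down with it until its foot was about 75 mm below the box's top, opened the fingers to 60 mm, lifted straight out and drew back.

**Last checks:**
- **Flap:** it is shut and level; depth reads 0.1615–0.165 m across it, against 0.162–0.165 m at the start.
- **Other batteries:** green's blob in the scene view is within about 0.5 px of where it was at the start. The small red batteries have not moved either.
- **Gripper:** it is empty and touching nothing. The force reading was under 1 N at the end and never above about 3.5 N at any step.
- **Not seen directly:** with the flap shut no camera shows inside the box. That the battery rests in there is inferred from its dropping out of view on release and being nowhere else in the pictures.

No check failed. The views agreed to within about 2.5 mm on the flap's centre and 2 mm on the battery's. One flap corner, clipped by the colour mask in the scene view, was about 7 mm out.

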